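Throw the turntable feed lever into the green-marked notch

ROBOT

A 7-joint arm with a two-finger parallel gripper is mounted at the origin on a cart in front of the work surface, level with it; the furniture and walls round the work are solid. World frame = base frame: x ahead of the robot, y to its left, z up, the work surface at z = 0. Lengths are in m, angles in rad, forces in N, time in s.
With the tool pointing down it reaches from about 0.4 to 0.85 m from the base axis. Payload 10.4 kg.
Tool frame: the origin (TCP) lies midway between the tips of the shut fingers; the grasp point (between the pads) lies 19 mm behind it (manip.hold_point_z is the distance from the TCP to the grasp point, in m); z points along the fingers, y is the line along which they close (so a half turn about z gives the same grasp; the last joint's range is limited). The gripper opens to 85 mm and grips with 20 to 120 N. Pads are 22 mm wide; open, the fingers measure 114 mm over their backs; the gripper's body (76 mm by 85 mm) begins 54 mm behind the grasp point. The pads swing forward as they close: fully open they stand 13 mm farther back than shut.
Start: joints at [-1.307, 0.332, -0.065, 1.46, 0.022, 1.35, -0.088], TCP at [0.177, 0.599, 0.211] pointing down, gripper open.
Joint ranges: [-2.6, 2.6], [-0.5, 2.12], [-1.47, 1.34], [0.16, 2.42], [-1.27, 4.41], [0.06, 2.06], [-2.6, 2.6]. Speed limits (rad/s): [2.22, 2.22, 2.79, 2.79, 3.14, 3.14, 3.14].

INTERFACE

Orientations are given as a unit quaternion [x, y, z, w].
In Python, from workcell import manip, eyes, job gives the robot as it stands.
- The arm moves only by the shell command python3 -m crank 'ROWS' [FORCE]. ROWS is JSON, a list that holds one entry, the list of rows, each a list of 7 numbers: the finger opening in cm, from 0 to 8.54, then the shift along the world's x, y, z in cm, then the turn, a rotation vector about the world's x, y, z in degrees. In form: [[[hand, x, y, z, ax, ay, az], ...]]. A call has 1 to 20 rows; each row shifts and turns the commanded pose from where the row before left it; what a row does not reach is not made up. A row lasts 1/8 s, in which the tool goes at most 62.5 mm and 10.7 degrees, less where a joint would pass 70% of its speed; a pose out of reach is approached as far as the arm can. A call with a gripper value outside its range is refused whole. The fingers move at their own pace and stop on an object; FORCE is the grip in N (left out, the last holds). Time passes only in rows, so rows that do not move let the fingers close. It gives the time, the measured TCP pose, the force, the opening and the grip force at its end, in the units of the state.
- manip.get_obs(): the state, without advancing time (a new reading comes with each control period).
- eyes.camera(name): name is "side" or "top"; returns (picture, depth): 384x512x3 uint8, red, green, blue; 384x512 float32, m along the optical axis (not along the pixel's ray), 0 where there is no reading.
- eyes.camera_params(name): a dict with "fx", "fy", "cx", "cy" (pixels), "dist" ([k1, k2, p1, p2, k3] as OpenCV has them; the pictures are not rectified), "world_from_camera" (4x4, takes a point from camera to world coordinates). Camera axes: x right, y down, z forward; pixel columns grow to the right and rows downward; lengths in m; the calibration is good to about 2 mm. A picture is of the moment at which its call begins. camera_params takes no time and is no camera call.
- job.hand_in(): hands the job in; it is judged then, once.
The state is a dict: "clock": time; "joint_pos": joint angles; "joint_velocities": joint speeds; "tau": joint torques, N m; "position": TCP position; "ee_rot": TCP orientation; "ft_force": force on the tool from outside, world axes, zero at the start; "torque": the same for the moment, N m; "grip_width": opening from 0.0 (shut) to 1.0 (fully open); "grasp_force": force on a finger pad.
Only numpy, scipy, OpenCV 4.12 (cv2) and the standard library are available. Lean on these libraries where they do the work, as an engineer would, in place of code of your own. Each camera call takes 0.05 s, during which the arm holds its last target. There are 200 camera calls.

TASK

On the blue deburring-turntable drive, throw the feed lever (steel arm with an upright black knob) over into the notch marked by the green plug, so that the arm lies centred in that notch and points at the plug, then let go of the knob and leave it there.

Things in the scene. Friction and masses are not known exactly. Their poses are not given: they have to be found in the camera images.
- drive_unit: blue low box fixed to the bench, 300 x 170 mm, 50 mm high, with a steel turntable (carrying a flange, top at about 80 mm) on the rear half of its top and the feed lever on the front half. Origin: at bench level, straight below the lever's vertical pivot. Its x axis points from the lever's side to the turntable, z up.
- lever_knob (a point): middle of the lever's upright black knob, 100 mm above the bench and 100 mm horizontally from the pivot. Round, 28 mm across, 46 mm tall (72 to 118 mm above the bench), fixed near the end of a flat steel arm (top 67 mm above the bench) that swings level about the pivot. All else below the knob's sweep is lower than 60 mm.
- green_plug: fixed green round plug, 16 mm across, 8 mm high, on the drive's top, 130 mm horizontally from the pivot, in line with the pivot and its notch: with the lever in that notch the arm points straight at the plug. Origin: centre of its underside, 50 mm above the bench. Red plugs of the same size mark the other two notches.
- feed_lever (a joint): lever angle about its vertical pivot, rad: 0 = arm along the drive's -x, positive anticlockwise from above (towards the drive's -y). Notches in the quadrant plate's rim at -0.5, 0, +0.5; stops at -0.6, +0.6. Starts between -0.56 and -0.26; the green plug is at 0 or +0.5. Friction (3 N at the knob, alike at all angles, no spring) holds it wherever it is left; no notch pulls it in.

How it is judged:
By the outcome, as a careful person would: the job done as asked, in the order asked, and still so for the second after the job is handed in, with the robot touching nothing.
It also fails if it takes over 38 s, if anything falls off the work surface, if the arm or the gripper's body presses on something with over 40 N, if the wrist force passes 120 N, or if a joint passes its speed limit or range.

## Working session

There is one attempt and no reset: what is moved stays moved. The work goes in short steps, Python scripts to look and compute and a shell command to move; the robot and the scene stay as the last step left them, time stands still between calls to the robot, and variables do not carry over. Pictures are saved under pics/ and viewed, at most 10 in all, crops included, and the job is handed in when it is done.

```bash
ls; mkdir -p pics; python3 - <<'E'
from workcell import manip, eyes
import cv2,numpy as np
for n in("side","top"):
    p,d=eyes.camera(n); cv2.imwrite(f"pics/{n}0.png",p[...,::-1]); np.savez(f"{n}0.npz",p=p,d=d)
    c=eyes.camera_params(n); print(n,c)
o=manip.get_obs(); print(o["clock"],o["position"],o["ee_rot"],manip.hold_point_z)
a,b=[cv2.imread(f"pics/{n}0.png") for n in("side","top")]
E
```

```text
pics
side {'fx': 409.79716279904807, 'fy': 409.79716279904807, 'cx': 258.0259656350767, 'cy': 193.7808030590442, 'dist': array([-0.06531853,  0.        ,  0.        ,  0.        ,  0.        ]), 'world_from_camera': array([[ 0.99668877, -0.0203208 ,  0.07873095,  0.48573973],
       [-0.0808263 , -0.35318026,  0.9320573 , -0.77988595],
       [ 0.00886607, -0.93533458, -0.35365325,  0.40976756],
       [ 0.        ,  0.        ,  0.        ,  1.        ]])}
top {'fx': 490.2250345071413, 'fy': 490.2250345071413, 'cx': 248.0352863774773, 'cy': 190.27226803113416, 'dist': array([0.01510797, 0.        , 0.        , 0.        , 0.        ]), 'world_from_camera': array([[ 0.00898709, -0.99643203,  0.0839193 ,  0.49218365],
       [-0.9998529 , -0.01018047, -0.01380343,  0.0323143 ],
       [ 0.01460851, -0.08378291, -0.99637694,  0.93973175],
       [ 0.        ,  0.        ,  0.        ,  1.        ]])}
0.1 [0.17668051 0.59914317 0.20979169] [ 1.42874318e-01  9.89740636e-01 -6.29890954e-04 -7.79581251e-05] 0.0187
```

View pics/side0.png

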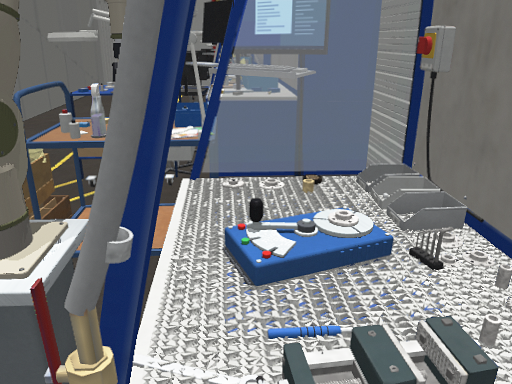

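View pics/top0.png

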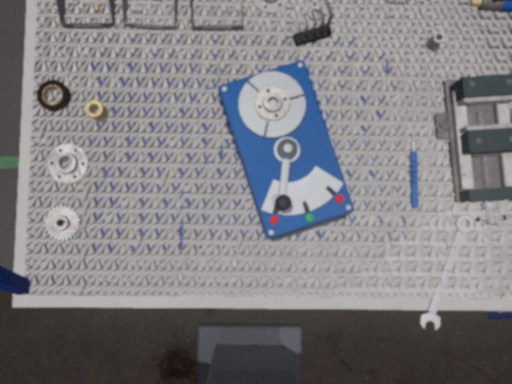

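The side view shows the knob at (256,210), the green plug at (246,241) and red plugs at (241,226) and (267,254). In the top view the knob is at (284,203), the pivot at (288,149), green at (309,217), and red at (274,219) and (340,199). Green is therefore the middle notch, angle 0.

```bash
cat > h.py <<'E'
import cv2,numpy as np
from workcell import eyes,manip
def ray(n,uv):
    c=eyes.camera_params(n); K=np.array([[c["fx"],0,c["cx"]],[0,c["fy"],c["cy"]],[0,0,1]])
    q=cv2.undistortPoints(np.array([[uv]],float),K,c["dist"])[0,0]; T=c["world_from_camera"]
    return T[:3,3],T[:3,:3]@np.array([*q,1])
def plane(n,uv,z):
    o,d=ray(n,uv); return o+d*(z-o[2])/d[2]
def tri(a,b):
    (o,d),(p,e)=ray("top",a),ray("side",b)
    s=np.linalg.lstsq(np.c_[d,-e],p-o,rcond=None)[0]; A,B=o+d*s[0],p+e*s[1]
    return (A+B)/2,np.linalg.norm(A-B)
def blobs(p,name,roi,amin=8):
    h=cv2.cvtColor(p,cv2.COLOR_RGB2HSV); H,S,V=[h[...,i].astype(int) for i in range(3)]
    m={"green":(H>40)&(H<85)&(S>120)&(V>60),"red":((H<8)|(H>172))&(S>140)&(V>90),"black":(V<45)}[name]
    M=np.zeros(m.shape,np.uint8); x0,y0,x1,y1=roi; M[y0:y1,x0:x1]=m[y0:y1,x0:x1]
    n,_,st,ce=cv2.connectedComponentsWithStats(M)
    return [(ce[i].round(1),st[i]) for i in range(1,n) if st[i,4]>=amin]
E
python3 - <<'E'
from h import *
R={"top":(215,60,360,245),"side":(222,190,300,275)}
for n in R:
    p=np.load(n+"0.npz")["p"]
    for c in("green","red","black"):
        for b in blobs(p,c,R[n]): print(n,c,b[0],b[1])
    g=cv2.cvtColor(p,cv2.COLOR_RGB2GRAY); x0,y0,x1,y1=R[n]
    cv2.imwrite(f"pics/{n}c.png",cv2.resize(p[y0:y1,x0:x1,::-1],None,fx=3 if n=="top" else 6,fy=3 if n=="top" else 6))
E
```

```text
top green [308.8 217.3] [305 214   8   8  50]
top red [338.8 198.3] [336 195   7   8  41]
top red [273.5 219.4] [270 216   8   8  43]
side green [244.9 240.5] [242 238   7   7  42]
side red [241. 226.] [238 224   7   5  35]
side red [266.4 253.8] [263 251   9   7  52]
side black [255.8 210. ] [250 199  13  23 258]
```

View pics/topc.png

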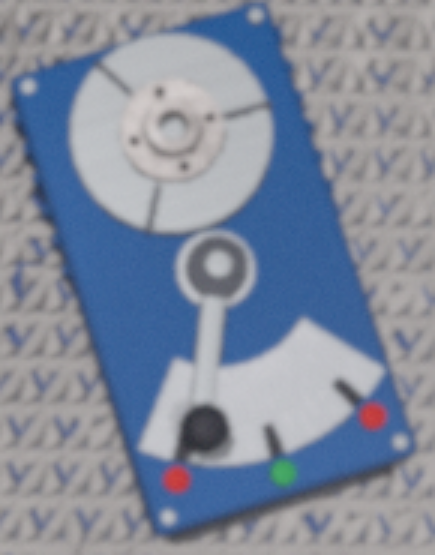

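The crop shows the pivot hub at about (287,148), the dark knob at about (283.5,202) and the notches by the plugs. Green is the middle one.

```bash
python3 - <<'E'
from h import *
G=tri((308.8,217.3),(244.9,240.5));R1=tri((273.5,219.4),(241,226));R2=tri((338.8,198.3),(266.4,253.8))
p=np.load("top0.npz")["p"]
h=cv2.cvtColor(p,cv2.COLOR_RGB2GRAY); M=np.zeros(h.shape,np.uint8); M[185:220,265:300]=h[185:220,265:300]<55
n,_,st,ce=cv2.connectedComponentsWithStats(M); print(st[1:],ce[1:])
g,r1,r2=[plane("top",u,.058) for u in((308.8,217.3),(273.5,219.4),(338.8,198.3))]
K=tri((283.5,202.5),(255.8,210.)); KT=tri((283.5,202.5),(256,199.5))
for k,v in dict(G=G,R1=R1,R2=R2,K=K).items(): print(k,v[0].round(4),round(v[1],4))
print("top58",g.round(4),r1.round(4),r2.round(4))
d=(r1+r2)/2-g; d/=np.linalg.norm(d); 
# circle centre of radius .13 least squares
from scipy.optimize import least_squares
P=least_squares(lambda c:[np.hypot(*(c-q[:2]))-.13 for q in(g,r1,r2)],(g+.13*d)[:2]).x
print("pivot",P, "hub",plane("top",(287.3,148),.072).round(4))
kt=plane("top",(283.3,201.7),.118); km=plane("side",(255.8,210),.1)
print("knob top118",kt.round(4),"r",np.hypot(*(kt[:2]-P)))
ang=lambda q:np.degrees(np.arctan2(*(q[:2]-P)[::-1]))
print("angles g,r1,r2,k",[round(ang(q)%360,1) for q in(g,r1,r2,kt,K[0])])
u=(g[:2]-P)/np.linalg.norm(g[:2]-P); print("target knob",P+.1*u)
E
```

```text
[[278 199   1   2   2]
 [276 202   7   7  19]] [[278.         199.5       ]
 [278.31578947 206.26315789]]
G [ 0.5194 -0.0902  0.0545] 0.0012
R1 [ 0.5149 -0.0264  0.0548] 0.0009
R2 [ 0.5545 -0.1447  0.055 ] 0.0015
K [ 0.5434 -0.0409  0.0954] 0.0013
top58 [ 0.5188 -0.0897  0.058 ] [ 0.5144 -0.0261  0.058 ] [ 0.5536 -0.144   0.058 ]
pivot [ 0.64230655 -0.04906421] hub [ 0.642  -0.0494  0.072 ]
knob top118 [ 0.5427 -0.0385  0.118 ] r 0.10013787240725405
angles g,r1,r2,k [np.float64(198.2), np.float64(169.8), np.float64(226.9), np.float64(174.0), np.float64(175.3)]
target knob [ 0.54731203 -0.08030589]
```

Pivot (0.642,-0.049), knob (0.543,-0.039) and knob target (0.547,-0.080), a turn of +24°. Before moving, I'll check the depth for obstacles along the way, such as the blue post and the tube.

```bash
python3 - <<'E'
from h import *
def pts(n):
    d=np.load(n+"0.npz")["d"]; c=eyes.camera_params(n); K=np.array([[c["fx"],0,c["cx"]],[0,c["fy"],c["cy"]],[0,0,1]])
    v,u=np.mgrid[0:384,0:512]; q=cv2.undistortPoints(np.c_[u.ravel(),v.ravel()].astype(float)[:,None],K,c["dist"])[:,0]
    T=c["world_from_camera"]; z=d.ravel()
    P=(np.c_[q,np.ones(len(q))]*z[:,None])@T[:3,:3].T+T[:3,3]; P[z<=0]=np.nan; return P.reshape(384,512,3)
S=pts("side");Tp=pts("top")
for uv in[(150,60),(130,150),(90,290),(90,345),(185,60),(160,190),(80,310),(10,100),(120,245),(115,20),(205,100),(40,330)]: print("side",uv,S[uv[1],uv[0]].round(3))
for uv in[(10,280),(8,160),(250,350),(100,350),(85,5)]: print("top",uv,Tp[uv[1],uv[0]].round(3))
A=np.r_[S.reshape(-1,3),Tp.reshape(-1,3)]; A=A[~np.isnan(A[:,0])]
A=A[(A[:,2]>.09)&(A[:,2]<.9)&(np.abs(A[:,1])<.9)&(A[:,0]>-.3)&(A[:,0]<1)]
k,c=np.unique((A[:,:2]//.1).astype(int),axis=0,return_counts=True)
for a,b in zip(k,c):
    s=A[((A[:,:2]//.1).astype(int)==a).all(1)]
    if b>15: print((a*.1).round(1),b,s[:,2].min().round(2),s[:,2].max().round(2))
E
```

```text
side (150, 60) [ 0.447 -0.551  0.4  ]
side (130, 150) [ 0.433 -0.554  0.352]
side (90, 290) [ 0.401 -0.562  0.266]
side (90, 345) [ 0.396 -0.563  0.225]
side (185, 60) [nan nan nan]
side (160, 190) [ 0.438 -0.495  0.306]
side (80, 310) [ 0.394 -0.564  0.253]
side (10, 100) [0.078 0.029 0.304]
side (120, 245) [ 0.422 -0.556  0.294]
side (115, 20) [0.163 0.562 0.468]
side (205, 100) [nan nan nan]
side (40, 330) [ 0.366 -0.563  0.238]
top (10, 280) [0.406 0.425 0.084]
top (8, 160) [0.617 0.451 0.058]
top (250, 350) [ 0.11  -0.001 -0.689]
top (100, 350) [ 0.061  0.538 -0.89 ]
top (85, 5) [0.931 0.342 0.006]
[ 0.  -0.1] 1290 0.09 0.31
[0. 0.] 3293 0.09 0.49
[0.1 0.5] 764 0.29 0.53
[ 0.3 -0.6] 5590 0.13 0.3
[ 0.3 -0.5] 35 0.12 0.14
[ 0.4 -0.6] 21064 0.15 0.43
[ 0.4 -0.5] 645 0.15 0.43
[0.4 0.4] 2083 0.09 0.44
[ 0.5 -0.1] 439 0.09 0.12
[0.5 0.4] 4889 0.09 0.52
[0.6 0.4] 5084 0.09 0.52
[0.7 0.4] 5115 0.09 0.52
[0.8 0.4] 5156 0.09 0.52
[0.9 0.2] 177 0.39 0.43
[0.9 0.4] 4748 0.09 0.53
```

The way in passes the post and screen at x≥0.4, y≈0.43, so I'll go round them on the low-x side.

```bash
python3 -m crank '[[[8.5,0.5,-4.5,0,0,0,0],[8.5,0.5,-4.5,0,0,0,0],[8.5,0.5,-4.5,0,0,0,0],[8.5,0.5,-4.5,0,0,0,0],[8.5,4,-4,0,0,0,0],[8.5,4,-4,0,0,0,0],[8.5,4,-4,0,0,0,0],[8.5,4,-4,0,0,0,0],[8.5,3,-5,0,0,0,2],[8.5,3,-5,0,0,0,2],[8.5,3,-5,0,0,0,2],[8.5,3,-5,0,0,0,2],[8.5,3,-5,0,0,0,2],[8.5,3,-5,0,0,0,0],[8.5,0,0,0,0,0,0],[8.5,0,0,0,0,0,0]]]'
python3 - <<'E'
from h import *
from scipy.spatial.transform import Rotation as R
o=manip.get_obs(); print(o["clock"],o["position"],R.from_quat(o["ee_rot"]).as_matrix().round(3).tolist(),o["joint_pos"],o["ft_force"])
p,d=eyes.camera("side"); cv2.imwrite("pics/s1.png",p[...,::-1])
E
```

```text
clock: 2.1
position: [0.5365, -0.0402, 0.2101]
ee_rot: [0.056, 0.998, -0.0, -0.001]
ft_force: [-0.1, 0.7, -0.2]
grip_width: 0.994
grasp_force: 0.0
2.1 [ 0.53645384 -0.04016395  0.21007234] [[-0.994, 0.112, -0.001], [0.112, 0.994, 0.0], [0.001, -0.0, -1.0]] [-0.61106067  0.14909054  0.66905351  1.72319625 -0.09564116  1.30336595
  1.53640332] [-0.10641963  0.69513308 -0.17901064]
```

View pics/s1.png

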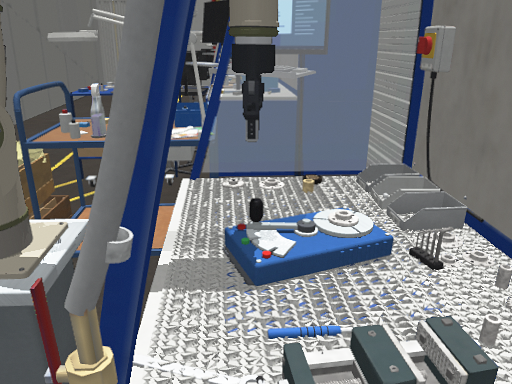

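The gripper is above the knob at about (250,110) and the view is clear. I'll descend and close on the knob.

```bash
python3 -m crank '[[[8.5,0.6,0.1,-3,0,0,0],[8.5,0,0,-3,0,0,0],[8.5,0,0,-3,0,0,0],[8.5,0,0,-3,0,0,0],[8.5,0,0,-1.2,0,0,0],[8.5,0,0,0,0,0,0],[8.5,0,0,0,0,0,0]]]' 40
python3 -m crank '[[[2,0,0,0,0,0,0],[2,0,0,0,0,0,0],[2,0,0,0,0,0,0],[2,0,0,0,0,0,0],[2,0,0,0,0,0,0],[2,0,0,0,0,0,0],[2,0,0,0,0,0,0],[2,0,0,0,0,0,0]]]' 40
```

```text
clock: 3.02
position: [0.5435, -0.0392, 0.0797]
ee_rot: [0.056, 0.998, 0.0, 0.001]
ft_force: [-0.2, 0.1, 0.4]
grip_width: 0.998
grasp_force: 0.0
clock: 4.03
position: [0.5429, -0.0395, 0.0789]
ee_rot: [0.056, 0.998, 0.0, 0.0]
ft_force: [-2.5, -0.1, 6.3]
grip_width: 0.302
grasp_force: 39.2
```

```bash
python3 -m crank '[[[2,-0.04,-0.69,0,0,0,3.95],[2,0,-0.69,0,0,0,3.95],[2,0.05,-0.69,0,0,0,3.95],[2,0.1,-0.68,0,0,0,3.95],[2,0.15,-0.67,0,0,0,3.95],[2,0.19,-0.66,0,0,0,3.95],[2,0,0,0,0,0,0],[2,0,0,0,0,0,0],[2,0,0,0,0,0,0]]]'
python3 - <<'E'
from h import *
p,d=eyes.camera("side"); P=np.array([.6423,-.0491]); q=manip.get_obs()["position"][:2]-P
print(np.hypot(*q),np.degrees(np.arctan2(q[1],q[0]))%360)
E
```

```text
clock: 5.15
position: [0.5475, -0.0808, 0.0789]
ee_rot: [-0.149, 0.989, -0.0, 0.0]
ft_force: [-1.3, -2.7, 6.1]
grip_width: 0.299
grasp_force: 39.7
0.09998633231166557 198.4867109130094
```

```bash
python3 -m crank '[[[4,0,0,0,0,0,0],[8.5,0,0,0,0,0,0],[8.5,0,0,0,0,0,0],[8.5,0,0,0,0,0,0],[8.5,0,0,0,0,0,0],[8.5,0,0,0,0,0,0],[8.5,0,0,2,0,0,0],[8.5,0,0,4,0,0,0],[8.5,0,0,4,0,0,0],[8.5,0,0,3,0,0,0],[8.5,-1,5,0,0,0,0],[8.5,-1,5,0,0,0,0],[8.5,-1,5,0,0,0,0],[8.5,-1,5,0,0,0,0],[8.5,-1,5,0,0,0,0],[8.5,-1,4,0,0,0,0],[8.5,0,0,0,0,0,0],[8.5,0,0,0,0,0,0]]]'
python3 - <<'E'
from h import *
p,d=eyes.camera("top"); s,_=eyes.camera("side"); np.savez("n2.npz",t=p,s=s)
cv2.imwrite("pics/t2.png",cv2.resize(p[60:245,215:360,::-1],None,fx=3,fy=3))
print(blobs(s,"black",(222,190,300,275)),blobs(p,"green",(215,60,360,245)))
E
```

```text
clock: 7.45
position: [0.4875, 0.2089, 0.2085]
ee_rot: [-0.15, 0.989, -0.0, 0.0]
ft_force: [1.0, 0.6, 0.2]
grip_width: 0.998
grasp_force: 0.0
[(array([259.7, 218.6]), array([253, 207,  14,  24, 274], dtype=int32))] [(array([308.8, 217.1]), array([305, 213,   8,   9,  52], dtype=int32))]
```

View pics/t2.png

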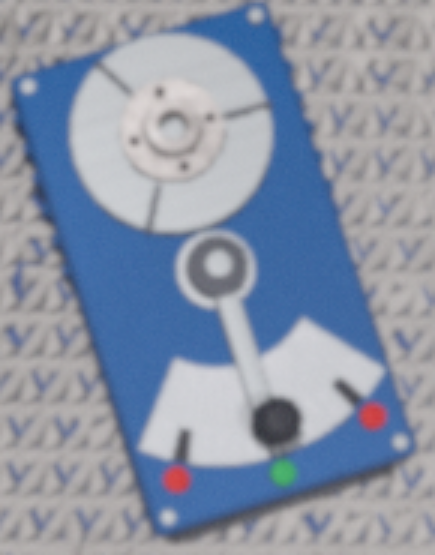

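The lever now lies at the green notch: knob at crop (277,422), plug at (283,472). A quick check of the angle.

```bash
python3 - <<'E'
from h import *
z=np.load("n2.npz"); t=z["t"]; g=cv2.cvtColor(t,cv2.COLOR_RGB2GRAY)
P=np.array([.6423,-.0491])
def dk(im,roi):
    h=cv2.cvtColor(im,cv2.COLOR_RGB2GRAY); x0,y0,x1,y1=roi; m=np.zeros(h.shape,np.uint8); m[y0:y1,x0:x1]=h[y0:y1,x0:x1]<75
    n,_,st,ce=cv2.connectedComponentsWithStats(m); i=1+st[1:,4].argmax(); return ce[i],st[i]
# blue surface is dark in grey: use max channel
def knob(im,roi):
    v=im.max(2); x0,y0,x1,y1=roi; m=np.zeros(v.shape,np.uint8); m[y0:y1,x0:x1]=v[y0:y1,x0:x1]<75
    n,_,st,ce=cv2.connectedComponentsWithStats(m); i=1+st[1:,4].argmax(); return ce[i],st[i]
A=lambda q:round(float(np.degrees(np.arctan2(q[1]-P[1],q[0]-P[0]))%360),2)
k,st=knob(t,(290,185,325,213)); print(k,st)
K,e=tri(k,(259.7,218.6)); q=plane("top",k,.113)
print("knob tri",K,e,A(K),"plane",q,A(q))
for n,im,uv in(("green",t,(308.8,217.2)),): print(n,A(plane("top",uv,.058)))
# arm: bright pixels centre per row between hub and plate
S=cv2.cvtColor(t,cv2.COLOR_RGB2HSV)[...,1]
r=[]
for y in range(164,178):
    w=np.clip(150-S[y,275:315].astype(float),0,None); u=(w*np.arange(275,315)).sum()/w.sum(); r.append(plane("top",(u,y),.067)[:2])
r=np.array(r); f=np.polyfit(r[:,0],r[:,1],1); print("arm line dir",180+np.degrees(np.arctan(f[0])),"mid ang",A(r.mean(0)))
c=[plane("top",(215+a/3,60+b/3),.05) for a,b in((256,14),(28,87),(401,441),(168,517))]
for i,j in((0,2),(1,3)): d=c[j]-c[i]; print("box dir",np.degrees(np.arctan2(d[1],d[0]))%360)
E
```

```text
[304.51612903 202.01612903] [300 194  14  14  62]
knob tri [ 0.54636947 -0.07759723  0.0931547 ] 0.00459564916175227 196.54 plane [ 0.54285498 -0.07486987  0.113     ] 194.53
green 198.22
arm line dir 222.1475204228012 mid ang 207.81
box dir 198.44575777137734
box dir 198.42265293361248
```

The dark threshold and the arm window were poor, since the knob blob held only 62 px. I'll redo both more tightly.

```bash
python3 - <<'E'
from h import *
z=np.load("n2.npz"); t=z["t"]; P=np.array([.6423,-.0491])
A=lambda q:round(float(np.degrees(np.arctan2(q[1]-P[1],q[0]-P[0]))%360),2)
S=cv2.cvtColor(t,cv2.COLOR_RGB2HSV)[...,1].astype(int); V=t.max(2).astype(int)
print(S[170,282:308]); print(V[200,295:320])
for th in(85,95,105):
    m=np.zeros(V.shape,np.uint8); m[188:212,293:321]=((V<th)&(S<110))[188:212,293:321]
    n,_,st,ce=cv2.connectedComponentsWithStats(m); i=1+st[1:,4].argmax(); c=cv2.findContours((_==i).astype(np.uint8),0,2)[0][0]
    k,r=cv2.minEnclosingCircle(c); print(th,ce[i],st[i],k,r,[A(plane("top",u,.112)) for u in(ce[i],k)],A(tri(ce[i],(259.7,218.6))[0]),tri(ce[i],(259.7,218.6))[1])
r=[]
for y in range(163,178):
    w=np.clip(130-S[y,284:307],0,None); u=(w*np.arange(284,307)).sum()/w.sum(); r.append(plane("top",(u,y),.067)[:2])
r=np.array(r); d=cv2.fitLine(r.astype(np.float32),2,0,.01,.01).ravel(); print("arm dir",np.degrees(np.arctan(d[1]/d[0]))+180,"mid",A(r.mean(0)))
E
```

```text
[155 155 155 148 159 155 141  88  32  12  10  10   9   9  10  17  39  94
 145 155 154 153 159 153 151 157]
[197 192 181 153 112  74  71  67  74  82  86  87  86  85  79  80  82  71
  74 101 148 185 204 209 207]
85 [306.52380952 200.5170068 ] [300 194  14  14 147] (306.5, 200.5) 7.382511615753174 [196.84, 196.83] 198.48 0.0017714925487555717
95 [306.49122807 200.54385965] [300 194  14  15 171] (306.5480041503906, 200.66000366210938) 7.501561641693115 [196.81, 196.83] 198.45 0.00182160982985548
105 [306.64171123 200.47593583] [300 193  15  16 187] (306.5, 200.5) 7.905794143676758 [196.96, 196.83] 198.59 0.001686968004716697
arm dir 204.986 mid 198.59
```

```bash
python3 - <<'E'
from h import *
z=np.load("n2.npz"); t=z["t"]; P=np.array([.6423,-.0491])
A=lambda q:round(float(np.degrees(np.arctan2(q[1]-P[1],q[0]-P[0]))%360),2)
S=cv2.cvtColor(t,cv2.COLOR_RGB2HSV)[...,1].astype(int)
for y in range(162,176):
    w=np.clip(130-S[y,284:303],0,None); u=(w*np.arange(284,303)).sum()/w.sum(); q=plane("top",(u,y),.067); print(y,round(u,2),A(q),end=" | ")
print()
for h in(.095,.1,.105,.118): print(h,A(plane("top",(306.5,200.5),h)),end=" ; ")
cv2.imwrite("pics/s2.png",cv2.resize(z["s"][195:270,220:330,::-1],None,fx=7,fy=7,interpolation=cv2.INTER_CUBIC))
E
```

```text
162 289.94 192.58 | 163 290.84 195.04 | 164 291.93 197.8 | 165 292.25 197.79 | 166 292.62 197.93 | 167 292.92 197.89 | 168 293.22 197.83 | 169 293.58 197.93 | 170 293.93 197.99 | 171 294.2 197.86 | 172 294.54 197.89 | 173 294.89 197.95 | 174 295.21 197.96 | 175 295.55 197.97 | 
0.095 198.24 ; 0.1 197.83 ; 0.105 197.41 ; 0.118 196.33 ;
```

View pics/s2.png

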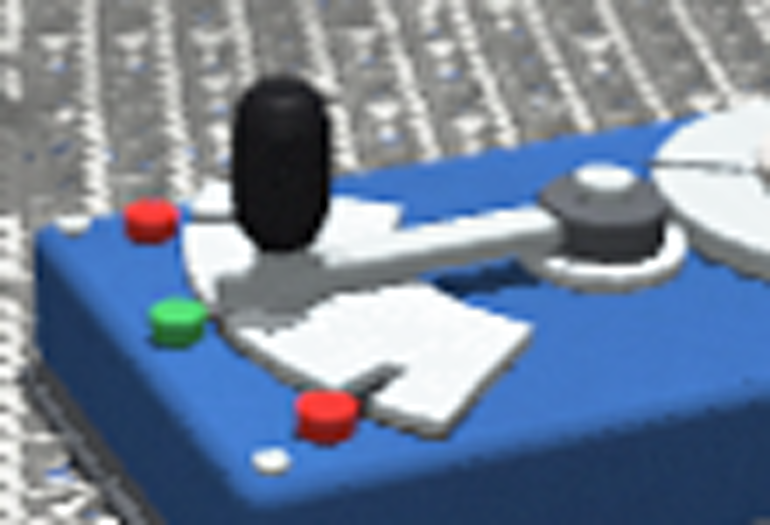

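The side view shows the free arm over the middle notch, pointing at the green plug at crop (178,322). In the top view the arm's angle is 197.9° and the plug's is 198.2°, so it is centred to within about 0.5 mm at the knob.

```bash
python3 -c "
from workcell import job; print(job.hand_in())"
```

```text
the job is handed in; nothing more can be done
None
```

The feed lever is in the green-plug (middle) notch, its arm within about 0.3° of the plug in the top view; I let go of the knob, moved the gripper clear and handed the job in at about 8 s (no verdict was returned).

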